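Hang the lipped timber tray on the slatted counter display

TASK

Hang the timber tray that has the steel hanging lip on the slatted display, near the middle: tilt its front up, feed the lip through the open slot so that it goes up behind the top slat, then swing the front down until the tray hangs level with its back against the display. Leave the plain tray without a lip where it is.

Things in the scene. Friction and masses are not known exactly. Their poses are not given: they have to be found in the camera images.
- tray_grip (a point): Loose plywood tray with steel lip, about 0.26 kg (sizes in mm): centre of its upright grip plate, 75 above the underside. Plate on the middle divider, 60 long (x), 10 thick (y), top at 95, free above 48. Axes: x from front to back wall, y across, z up. Tray 130 deep, 120 wide; walls: sides 48, front 40, back 60 high. Back face at x +75. Balances near the plate.
- tray_lip (a point): Root of that tray's steel lip, on its back face (75 in x and -19 in z from the grip centre), tray axes; sizes in mm. From here the lip's tongue, 80 wide and 4 thick (z 0 to 4), runs back to x 17; at its end a 4 mm plate (x 13 to 17) rises to z 56. Gap between back face and plate 13.
- slot (a point): Fixed slatted display: centre of its slot, on the slats' front face, 170 mm above the counter. x through it, away from the robot. Slot 50 high, open through; slats 6 thick, 400 long: lower 80 high, top one 28. Posts behind at y +-185. The 56 lip passes only with the tray's front tilted up, easily at 40 deg. Hung: lip root on the lower slat's upper edge, z -25; sags up to 4 deg.
- plain_grip (a point): Centre of the grip plate of the other loose plywood tray: same size and shape but with no steel lip on its back. To be left where it is.
Things that resemble listed ones, but are neither listed nor needed, are in the scene too. What is shaped like the part that bears tray_grip but orange is not meant.

How it is judged:
By the outcome, as a careful person would: the job done as asked, in the order asked, and still so for the second after the job is handed in, with the robot touching nothing.
It also fails if it takes over 43 s, if anything falls off the work surface, if the arm or the gripper's body presses on something with over 40 N, if the wrist force passes 120 N, or if a joint passes its speed limit or range.

ROBOT

A 6-joint arm with a two-finger parallel gripper is mounted at the origin on the work surface. World frame = base frame: x ahead of the robot, y to its left, z up, the work surface at z = 0. Lengths are in mm, angles in rad, forces in N, time in s.
With the tool pointing down it reaches from about 275 to 1000 mm from the base axis. Payload 8.4 kg.
Tool frame: the origin (TCP) lies midway between the tips of the shut fingers; the grasp point (between the pads) lies r.grip_point_offset behind it (r.grip_point_offset is the distance from the TCP to the grasp point, in mm); z points along the fingers, y is the direction in which the jaws open and shut (so a half turn about z gives the same grasp; the last joint's range is limited). The gripper opens to 85 mm and grips with 20 to 120 N. Pads are 22 mm wide; open, the fingers measure 114 mm over their backs; the gripper's body (76 mm by 85 mm) begins 54 mm behind the grasp point. The pads swing forward as they close: fully open they stand 13 mm farther back than shut.
Start: joints at [1.17, 0.353, 1.633, -0, 1.155, -0.002], TCP at [242.694, 575.958, 231.281] pointing down, gripper open.
Joint ranges: [-2.63, 2.63], [-0.92, 2.1], [0.06, 2.66], [-1.3, 4.44], [0, 2.69], [-3.02, 3.02]. Speed limits (rad/s): [2.22, 2.22, 2.79, 3.14, 3.14, 3.14].

INTERFACE

Orientations are given as [roll, pitch, yaw] about the fixed x, y, z axes, in that order (R = Rz(yaw) Ry(pitch) Rx(roll)).
In Python, from rig import r gives the robot as it stands.
- The arm moves only by the tool move_arm, never from a script. Its argument "targets" is one flat list of numbers, 5 for each row, row after row: the gripper's target within -1 to 1 (fully open at 1, half-way at 0, shut at -1), then the shift along the tool's x, y, z in cm, then the turn about the tool's z in degrees. In form: [gripper, tx, ty, tz, turn, gripper, tx, ty, tz, turn, ...]. A call has 1 to 10 rows; each row is the pose to reach, as a shift and turn from the pose commanded when the call began, along the tool's axes at that moment; what a row does not reach only later rows make up. A row lasts 1/10 s, in which the tool goes at most 50 mm and 8.59 degrees, less where a joint would pass 70% of its speed; a pose out of reach is approached as far as the arm can. A call with a gripper value outside its range is refused whole. The fingers move at their own pace and stop on an object; "squeeze" is the grip in N (left out, the last holds). Time passes only in rows, so rows that repeat a pose let the fingers close. It gives the time, the measured TCP pose, the force and the opening at its end, in the units of the state.
- r.sense(): the state, without advancing time (a new reading comes with each control period).
- r.grab_frame(name): name is "scene" or "top"; returns a dict with "img" (384x512x3 uint8, blue, green, red), "K" (3x3 intrinsics, pixels), "k1" (the pictures are not rectified: a ray, as slopes to the right and down, at radius r is drawn at 1 + k1 r^2 times it, then the intrinsics apply), "world_to_cam" (4x4, takes a point from world to camera coordinates). Camera axes: x right, y down, z forward; pixel columns grow to the right and rows downward; lengths in mm; the calibration is good to about 2 mm. A picture is of the moment at which its call begins. There is no depth.
- r.sign_off(): hands the job in, once; it reports no verdict.
Trained networks look in a picture, given as the dict that the camera call returned (one of the last four; its "shot" number tells which), for a name from the list of things; names that differ only in an ending like _2 or _b are one class to them, and where a whole thing is asked for, a point or a joint stands for the part that bears it (a point fixed in the world has none). Each returns a list of dicts, best first, with "conf" (0 to 1); they miss things now and then, are a little off and sometimes report something else, mostly with a low value. They report only what shows in the picture. A call takes as long as a camera call. They do not tell look-alikes from the thing itself.
- r.outline_of(picture, thing): "region" (384x512 bool, what is visible of it).
- r.mark_of(picture, thing): "position" ([x, y, z] in mm, in world coordinates, good to about 4 mm: a listed point, or the origin of a listed thing).
The state is a dict: "clock": time; "qpos": joint angles; "qvel": joint speeds; "joint_efforts": joint torques, N m; "eef_pos": TCP position; "tcp_rot": TCP orientation; "contact_force": force on the tool from outside, world axes, zero at the start; "wrist_torque": the same for the moment, N m; "opening": opening from 0.0 (shut) to 1.0 (fully open).
Only numpy, scipy, OpenCV 4.12 (cv2) and the standard library are available. Lean on these libraries where they do the work, as an engineer would, in place of code of your own. Each camera call takes 0.05 s, during which the arm holds its last target.

## Working session

There is one attempt and no reset: what is moved stays moved. The work goes in short steps, Python scripts to look and compute and a tool call to move; the robot and the scene stay as the last step left them, time stands still between calls to the robot, and variables do not carry over. Pictures are saved under pics/ and viewed, and the job is handed in when it is done.

Besides the shell and the picture viewer there is one more tool, called after "Call:" by a JSON object that holds its "api" and its "payload", one argument or row to a line. move_arm: Moves the arm, as the interface text tells. Its arguments: {"type":"object","properties":{"targets":{"type":"array","items":{"type":"number"}},"squeeze":{"type":"number"}},"required":["targets"]}

```bash
ls; mkdir -p pics
cat > h.py <<'E'
import numpy as np, cv2
from rig import r
def shot(n,f):
    p=r.grab_frame(n); cv2.imwrite('pics/'+f,p['img']); return p
def proj(p,X):
    X=np.atleast_2d(X); c=(p['world_to_cam']@np.c_[X,np.ones(len(X))].T).T[:,:3]
    s=c[:,:2]/c[:,2:]; s=s*(1+p['k1']*(s**2).sum(1,keepdims=True))
    return (np.array(p['K'])@np.c_[s,np.ones(len(s))].T).T[:,:2]
E
python3 - <<'E'
from h import *
np.set_printoptions(precision=3,suppress=True)
for n in ['scene','top']:
    p=shot(n,n+'0.png')
    for t in ['tray_grip','tray_lip','slot','plain_grip']:
        for d in r.mark_of(p,t): print(n,t,round(d['conf'],2),np.round(d['position'],1),proj(p,d['position'])[0].round())
    print(p['world_to_cam'])
s=r.sense();print(s); print(r.grip_point_offset)
E
```

```text
pics
scene tray_grip 0.95 [450.4 228.7  75.8] [305. 177.]
scene tray_grip 0.67 [ 658.9 -261.1   71.7] [178. 278.]
scene tray_grip 0.41 [529.8 216.7  56.2] [315. 198.]
scene tray_lip 0.89 [ 684.  -331.7   58.9] [153. 299.]
scene tray_lip 0.85 [529.2 215.7  56.8] [315. 198.]
scene tray_lip 0.59 [303.3 260.1  53.1] [290. 157.]
scene tray_lip 0.36 [697.3  80.3 170. ] [310. 217.]
scene slot 0.72 [700.2  83.7 167.3] [312. 218.]
scene plain_grip 0.88 [ 444.9 -147.4   70.1] [192. 212.]
[[   0.429    0.903   -0.001 -211.522]
 [   0.572   -0.272   -0.774 -184.771]
 [  -0.699    0.331   -0.633 1604.091]
 [   0.       0.       0.       1.   ]]
top tray_grip 0.98 [ 660.1 -259.7   72.5] [352. 123.]
top tray_grip 0.9 [448.8 226.4  75.3] [159. 207.]
top tray_grip 0.62 [228.7 283.6  74.9] [135. 296.]
top tray_grip 0.3 [524.1 216.1  59.1] [164. 177.]
top tray_lip 0.95 [297.3 258.2  57.9] [147. 268.]
top tray_lip 0.95 [ 687.6 -332.    55.1] [378. 115.]
top tray_lip 0.6 [524.2 216.8  54.8] [164. 177.]
top slot 0.79 [698.2  80.5 171.4] [215.  97.]
[[  -0.      -1.       0.01    -4.66 ]
 [  -0.998   -0.      -0.069  490.872]
 [   0.069   -0.01    -0.998 1092.942]
 [   0.       0.       0.       1.   ]]
{'clock': 0.5, 'qpos': array([ 1.17 ,  0.353,  1.633,  0.   ,  1.155, -0.002]), 'qvel': array([ 0.   ,  0.   ,  0.001,  0.001,  0.002, -0.   ]), 'joint_efforts': array([  0.002, -60.47 , -34.218,   0.   ,   0.002,   0.   ]), 'eef_pos': array([242.688, 575.908, 231.249]), 'tcp_rot': array([-3.141, -0.   ,  2.743]), 'contact_force': array([-0.275, -0.057,  0.479]), 'wrist_torque': array([-0.003, -0.01 ,  0.011]), 'opening': 1.0023666863885727}
18.700000000000003
```

View pics/scene0.png

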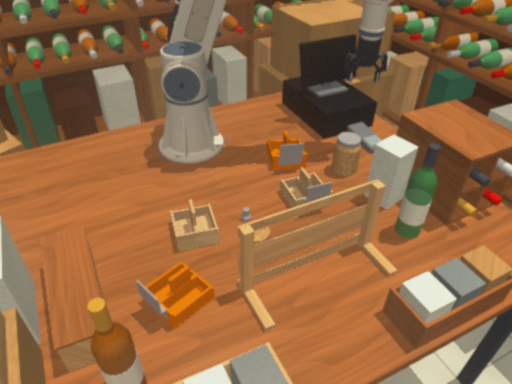

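View pics/top0.png

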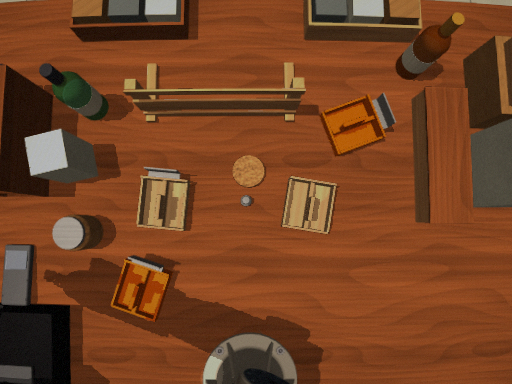

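Run:
```python
import cv2,numpy as np
t=cv2.imread('pics/top0.png')
c=lambda u,v:cv2.resize(t[v-45:v+45,u-45:u+45],(300,300),interpolation=cv2.INTER_CUBIC)
cv2.imwrite('pics/crop0.png',np.vstack([np.hstack([c(160,205),c(360,120)]),np.hstack([c(140,285),c(265,210)])]))
```

```text
(no output)
```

View pics/crop0.png

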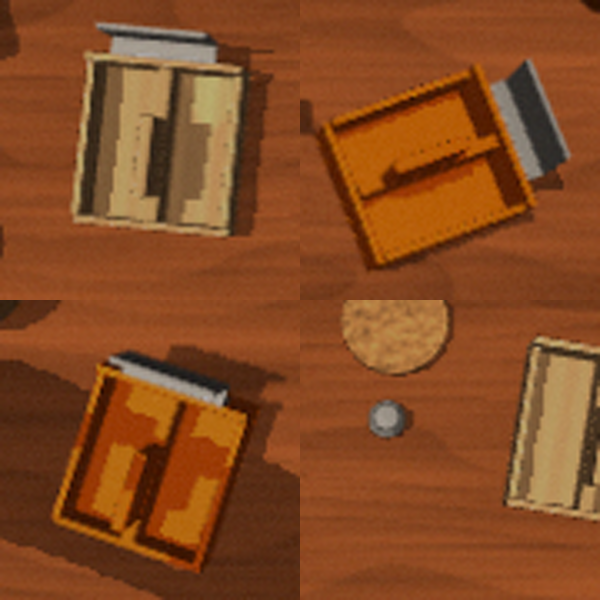

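Four tray-like things appear in the top view:
- (160,205): timber tray with a steel lip.
- (310,205): timber tray with no lip, which is the plain one.
- (352,125) and (140,290): orange trays with lips, which aren't meant.

The crop confirms the first as my target: timber with a grey lip plate. The grip is at about (449,227,75). Next I'll check the tray and display poses by overlay.

```bash
cat >> h.py <<'E'
def T(p0,yaw,P,tilt=0):
    P=np.array(P,float); c,s=np.cos(tilt),np.sin(tilt)
    x=P[:,0]*c+P[:,2]*s; z=-P[:,0]*s+P[:,2]*c; P=np.c_[x,P[:,1],z]
    c,s=np.cos(yaw),np.sin(yaw)
    return np.array(p0)+np.c_[c*P[:,0]-s*P[:,1],s*P[:,0]+c*P[:,1],P[:,2]]
# tray polylines about the grip centre
def box(x0,x1,y0,y1,z): return [(x0,y0,z),(x1,y0,z),(x1,y1,z),(x0,y1,z),(x0,y0,z)]
TRAY=[[(-55,-60,-35),(-55,60,-35)],[(-55,60,-75),(75,60,-75),(75,-60,-75),(-55,-60,-75),(-55,60,-75)],[(75,-60,-15),(75,60,-15)],
 box(-30,30,-5,5,20), box(88,92,-40,40,37), box(75,88,-40,40,-15)]
DISP=[[(0,-200,-105),(0,200,-105),(0,200,-25),(0,-200,-25),(0,-200,-105)],[(0,-200,25),(0,200,25),(0,200,53),(0,-200,53),(0,-200,25)]]
def draw(p,L,p0,yaw,tilt=0,sc=3,roi=None,col=(255,255,0),im=None):
    if im is None: im=cv2.resize(p['img'],None,fx=sc,fy=sc,interpolation=cv2.INTER_CUBIC)
    for l in L:
        q=(proj(p,T(p0,yaw,l,tilt))+.5)*sc-.5
        cv2.polylines(im,[np.round(q).astype(int)],False,col,1,cv2.LINE_AA)
    return im
E
python3 - <<'E'
from h import *
ims=[]
for n,(a,b),(a2,b2) in [('top',(110,150),(110,75)),('scene',(250,150),(225,170))]:
    p=r.grab_frame(n)
    im=draw(p,TRAY,(449.3,227,75),np.deg2rad(-7),sc=4)
    im=draw(p,DISP,(699,81,170),0,im=im,sc=4)
    ims.append(im[b*4:b*4+400,a*4:a*4+400]); 
    q=im[b2*4:b2*4+600,a2*4:a2*4+800]
    cv2.imwrite('pics/d1_%s.png'%n,q)
cv2.imwrite('pics/t1.png',np.hstack(ims))
E
```

```text
(no output)
```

View pics/t1.png

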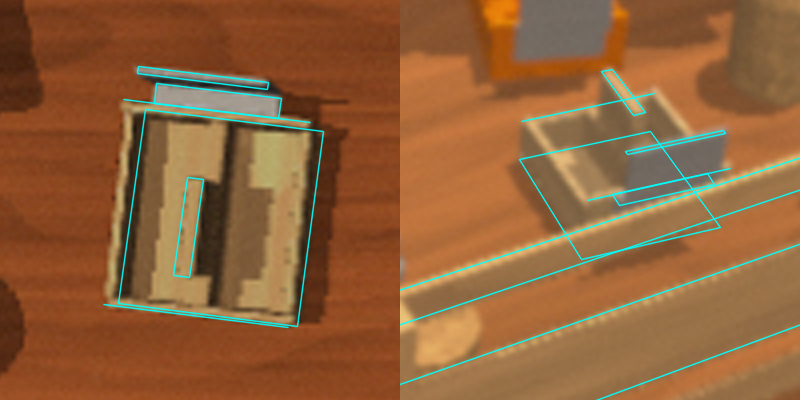

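View pics/d1_top.png

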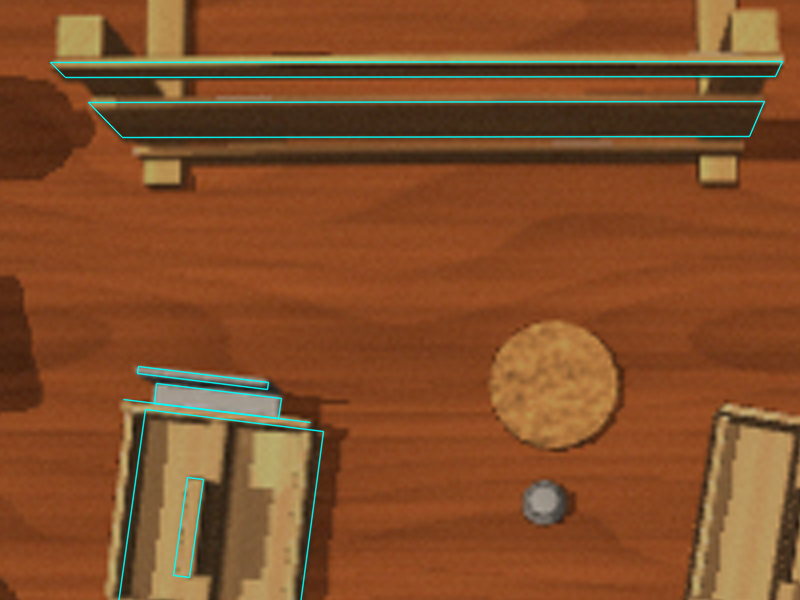

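View pics/d1_scene.png

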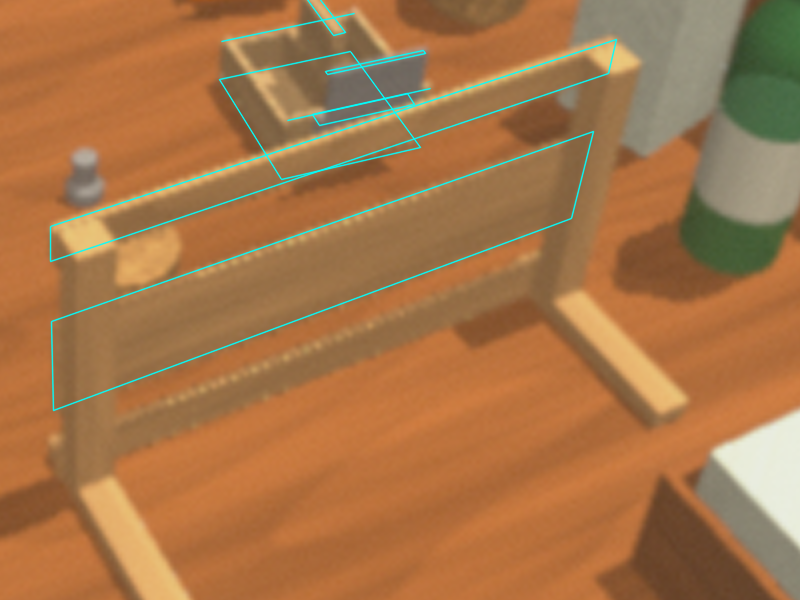

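The overlays fit in both views: the tray at yaw -7° and the display at yaw about 0. The tool can't pitch, so I'll tilt the tray in the grip, pushing its back bottom edge against the fixed top slat. First I move over the tray.

Call:
{"api": "move_arm", "payload": {
  "targets": [1,-8,-6,2.5,-4,1,-16,-12,5,-8,1,-24,-18,7.5,-12,1,-32.58,-24.13,10,-15.8,1,-32.58,-24.13,10,-15.8,1,-32.58,-24.13,10,-15.8,1,-32.58,-24.13,10,-15.8,1,-32.58,-24.13,10,-15.8,1,-32.58,-24.13,10,-15.8,1,-32.58,-24.13,10,-15.8],
  "squeeze": 20
}}

```text
clock: 1.6
eef_pos: [450.0, 224.9, 130.7]
tcp_rot: [-3.141, -0.001, 3.015]
contact_force: [-0.4, 1.0, 0.3]
opening: 1.001
```

Run:
```python
from h import *
p=r.grab_frame('top'); s=r.sense(); print(s['clock'],s['eef_pos'],s['tcp_rot'],s['qpos'])
im=draw(p,TRAY,(449.3,227,75),np.deg2rad(-7),sc=4)
cv2.imwrite('pics/h1.png',im[4*140:4*260,4*90:4*250])
```

```text
1.65 [449.57760435 226.23226707 131.14266708] [-3.14148483e+00 -4.06586194e-04  3.01590254e+00] [ 4.63139784e-01  2.92852535e-01  1.98056231e+00  1.78336760e-04
  8.68575817e-01 -9.82081668e-01]
```

View pics/h1.png

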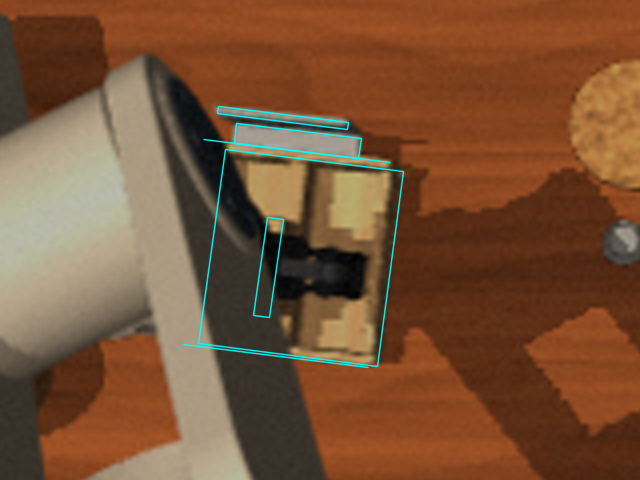

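The finger sits beside the plate as expected. Now I descend and close.

Call:
{"api": "move_arm", "payload": {
  "targets": [1,0,0,2.5,0,1,0,0,5,0,1,0,0,7.4,0,1,0,0,7.4,0,-1,0,0,7.4,0,-1,0,0,7.4,0,-1,0,0,7.4,0,-1,0,0,7.4,0,-1,0,0,7.4,0,-1,0,0,7.4,0],
  "squeeze": 25
}}

```text
clock: 2.65
eef_pos: [449.5, 227.2, 57.9]
tcp_rot: [3.141, 0.001, 3.018]
contact_force: [-2.2, -0.2, 6.3]
opening: 0.114
```

Call:
{"api": "move_arm", "payload": {
  "targets": [-1,0,0,0,0,-1,0,0,0,0,-1,0,0,-2,0,-1,0,0,-4,0,-1,0,0,-4,0]
}}

```text
clock: 3.15
eef_pos: [450.5, 227.7, 99.0]
tcp_rot: [3.14, 0.003, 3.018]
contact_force: [0.3, 0.0, -3.2]
opening: 0.115
```

Run:
```python
from h import *
s=r.sense(); print(s['clock'],s['eef_pos'],s['tcp_rot'],s['opening'],s['contact_force'],s['wrist_torque'])
for n,(a,b) in [('top',(90,140)),('scene',(230,110))]:
  p=r.grab_frame(n);e=r.sense()['eef_pos']
  im=draw(p,TRAY,(e[0],e[1],e[2]+18),np.deg2rad(-7),sc=4)
  cv2.imwrite('pics/l1%s.png'%n,im[4*b:4*b+480,4*a:4*a+640])
```

```text
3.15 [450.48954396 227.66044938  99.03656105] [3.13964169e+00 2.84157184e-03 3.01836190e+00] 0.11454586610055704 [ 0.32985524  0.0088192  -3.21755886] [ 0.00307275  0.09319002 -0.00728397]
```

View pics/l1top.png

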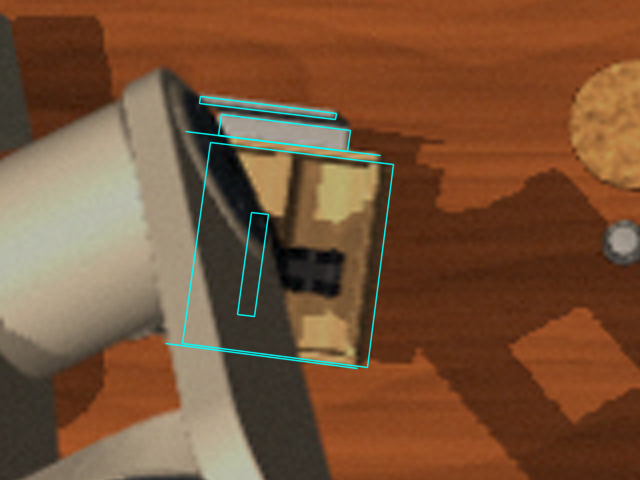

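View pics/l1scene.png

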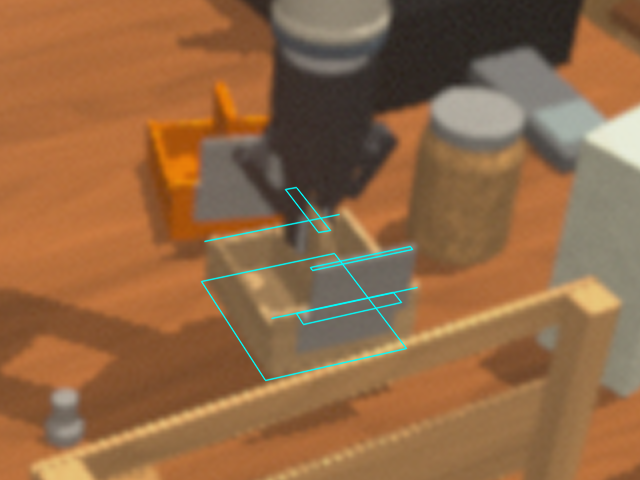

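The tray is held level (opening 0.115, and the force matches its weight). Now I bring it in front of the display, above the top slat.

Call:
{"api": "move_arm", "payload": {
  "targets": [-1,-2,-1.5,-4,-1,-1,-5,-4,-8,-3,-1,-9,-7,-12,-5,-1,-13,-10,-15,-7.04,-1,-16.25,-12.7,-17.3,-7.04,-1,-16.25,-12.7,-17.3,-7.04,-1,-16.25,-12.7,-17.3,-7.04,-1,-16.25,-12.7,-17.3,-7.04,-1,-16.25,-12.7,-17.3,-7.04]
}}

```text
clock: 4.15
eef_pos: [593.4, 81.6, 268.3]
tcp_rot: [-3.141, -0.003, -3.141]
contact_force: [0.1, -0.7, -3.2]
opening: 0.113
```

Run:
```python
from h import *
s=r.sense(); print(s['clock'],s['eef_pos'],s['tcp_rot'],s['opening'],s['contact_force'],s['wrist_torque'],s['qpos'])
for n,(a,b) in [('top',(130,60)),('scene',(220,90))]:
  p=r.grab_frame(n);e=r.sense()['eef_pos']
  im=draw(p,TRAY,(e[0],e[1],e[2]+18),0,sc=4)
  im=draw(p,DISP,(699,81,170),0,sc=4,im=im,col=(0,255,0))
  cv2.imwrite('pics/m1%s.png'%n,im[4*b:4*b+520,4*a:4*a+640])
```

```text
4.15 [593.38741903  81.59159781 268.29440203] [-3.14145497 -0.00348387 -3.14140168] 0.1134066908696914 [ 0.08229995 -0.69850837 -3.232245  ] [ 0.04194781  0.01105172 -0.01223388] [ 1.33952472e-01  2.81926382e-01  1.64841912e+00  3.50129545e-04
  1.21471828e+00 -1.43715769e+00]
```

View pics/m1top.png

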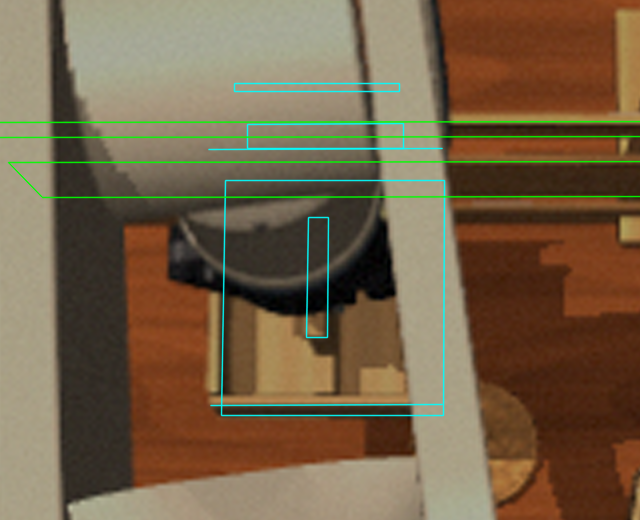

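View pics/m1scene.png

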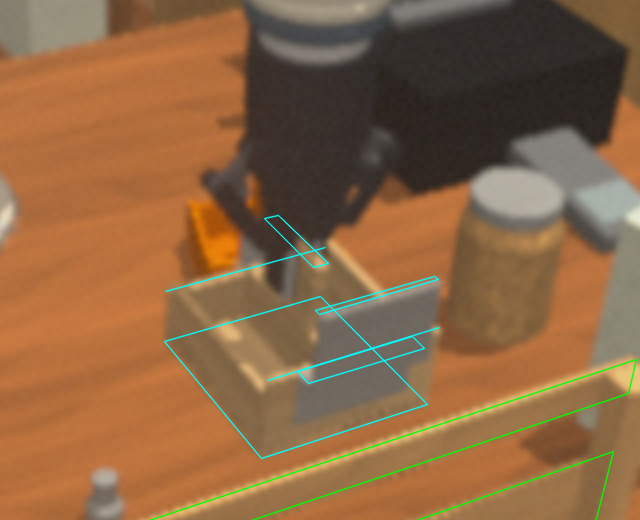

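Still level, about where the model says. Now I push the low back edge against the top slat and follow the arc that tilts the tray.

Call:
{"api": "move_arm", "payload": {
  "targets": [-1,-1.5,0,0.1,0,-1,-2.9,0,0.1,0,-1,-3.5,0,-0.5,0,-1,-4.2,0,-1.1,0,-1,-4.8,0,-1.55,0,-1,-5.5,0,-2,0,-1,-6.2,0,-2.4,0,-1,-7,0,-2.7,0,-1,-7,0,-2.7,0]
}}

```text
clock: 5.15
eef_pos: [666.3, 81.1, 298.1]
tcp_rot: [3.141, 0.002, 3.141]
contact_force: [-1.0, 0.1, -1.0]
opening: 0.11
```

```bash
cat > look.py <<'E'
import sys
from h import *
tag,x,y,z,yaw,tilt,a,b=sys.argv[1],*map(float,sys.argv[2:9])
a=int(a);b=int(b)
p=r.grab_frame('scene'); s=r.sense(); e=s['eef_pos']
print(s['clock'],e,s['opening'],s['contact_force'],s['wrist_torque'])
im=draw(p,TRAY,(e[0]+x,e[1]+y,e[2]+z),np.deg2rad(yaw),np.deg2rad(tilt),sc=4)
raw=cv2.resize(p['img'],None,fx=4,fy=4,interpolation=cv2.INTER_CUBIC)
im=draw(p,DISP,(699,81,170),0,sc=4,im=im,col=(0,255,0))
cv2.imwrite('pics/%s.png'%tag,np.hstack([raw[4*b:4*b+520,4*a:4*a+400],im[4*b:4*b+520,4*a:4*a+400]]))
E
python3 look.py n1 0 0 18 0 30 250 100
```

```text
5.2 [665.99620006  81.05781201 297.77123294] 0.11276470522329606 [-0.3784425   1.14743092 -2.39223687] [ 0.01628123  0.11739465 -0.0115909 ]
```

View pics/n1.png

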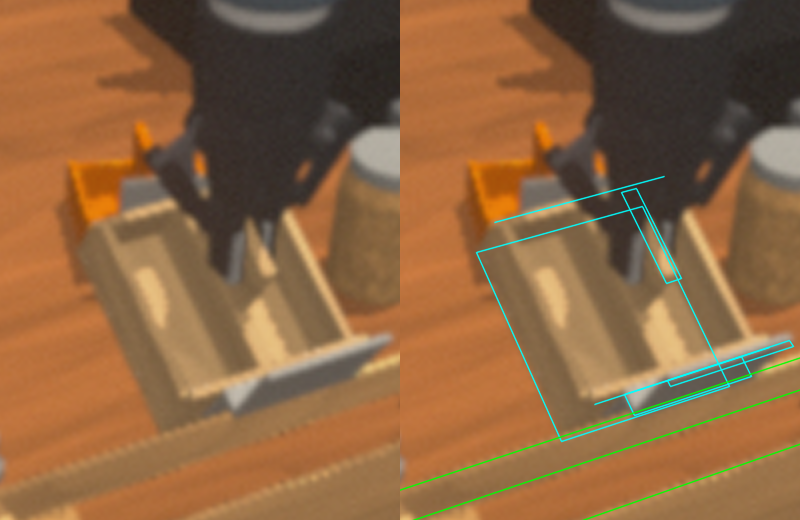

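The slat is tilting the tray in the grip with only about 2 N of force. I continue.

Call:
{"api": "move_arm", "payload": {
  "targets": [-1,-0.8,0,-0.25,0,-1,-1.6,0,-0.4,0,-1,-2.5,0,-0.55,0,-1,-3.2,0,-0.6,0,-1,-3.9,0,-0.6,0,-1,-3.9,0,-0.6,0]
}}

```text
clock: 5.8
eef_pos: [705.1, 81.0, 303.2]
tcp_rot: [3.142, 0.001, 3.141]
contact_force: [-0.6, -0.1, -1.6]
opening: 0.114
```

```bash
python3 look.py n2 0 0 18 0 50 250 90
```

```text
5.85 [704.89255836  81.07614307 303.2300044 ] 0.11665437423535695 [-0.00636281 -0.51589317 -2.24405127] [ 0.05344788 -0.09118796  0.05681123]
```

View pics/n2.png

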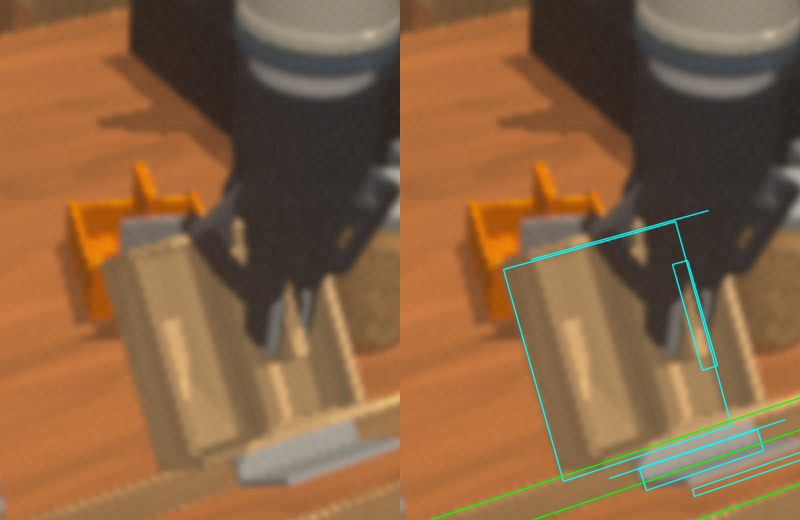

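```bash
cat > fit.py <<'E'
from h import *
p=r.grab_frame('scene'); s=r.sense(); e=s['eef_pos']; print(s['clock'],e)
for t in ['tray_grip','tray_lip']:
    for d in r.mark_of(p,t): print(t,round(d['conf'],2),np.round(d['position'],1),proj(p,d['position'])[0].round(1))
print('pred at 50', proj(p,T(e+[0,0,18],0,[(0,0,0),(75,0,-19)],np.deg2rad(50))))
E
python3 fit.py
python3 - <<'E'
import cv2
im=cv2.imread('pics/n2.png')[100:520,60:400]
cv2.imwrite('pics/n2z.png',cv2.resize(im[:, :],None,fx=1.4,fy=1.4))
E
```

```text
5.9 [704.6805214   81.06449122 303.25012716]
tray_grip 0.9 [700.4  82.7 321.2] [318.3 168.1]
tray_grip 0.8 [231.7 281.6  74.4] [285.5 140.3]
tray_grip 0.61 [ 661.9 -258.1   75. ] [179.3 277.6]
tray_lip 0.97 [736.2  77.8 251.1] [321.7 201.7]
tray_lip 0.76 [303.  262.6  51.7] [290.6 157.1]
tray_lip 0.61 [ 684.5 -329.    57.3] [154.6 299.2]
pred at 50 [[318.70222597 169.26175512]
 [323.43892969 201.69228586]]
```

View pics/n2z.png

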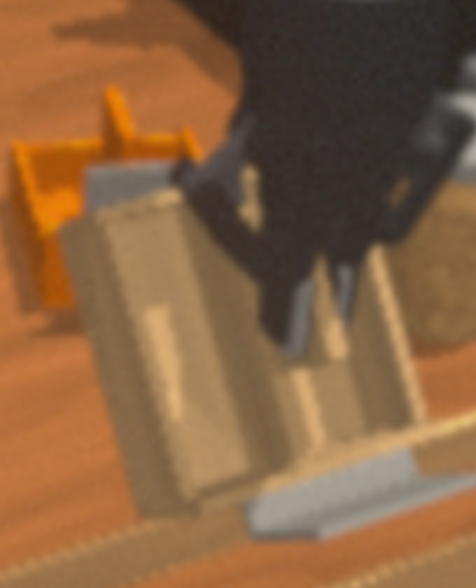

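The networks agree with the model: lip minus grip is (36,-70), so the tilt is about 49° with the root at (738,251). Now I back off and lower to slot height.

Call:
{"api": "move_arm", "payload": {
  "targets": [-1,2.5,0,-0.3,0,-1,5.5,0,-0.3,0,-1,8.5,0,0,0,-1,10.8,0,0,0,-1,10.8,0,3,0,-1,10.8,0,6,0,-1,10.8,0,8.85,0,-1,10.8,0,8.85,0,-1,10.8,0,8.85,0]
}}

```text
clock: 6.9
eef_pos: [596.1, 81.1, 215.3]
tcp_rot: [-3.142, 0.0, 3.141]
contact_force: [1.0, 0.1, -2.0]
opening: 0.111
```

```bash
python3 fit.py; python3 look.py n3 0 0 18 0 49 240 100
```

```text
6.95 [596.84039251  81.22327755 216.25913067]
tray_grip 0.72 [593.   84.5 233.1] [292.1 173.5]
tray_grip 0.71 [232.3 281.   77.2] [285.5 139.8]
tray_grip 0.57 [ 659.2 -260.3   74.8] [178.1 277.2]
tray_grip 0.36 [ 447.  -148.7   73. ] [191.9 211.7]
tray_lip 0.91 [ 683.3 -330.3   57.6] [153.9 298.9]
tray_lip 0.69 [626.7  80.3 164.5] [295.4 202. ]
tray_lip 0.52 [304.4 262.1  50.3] [290.6 157.7]
pred at 50 [[291.78884095 174.2774311 ]
 [296.47633094 202.75046622]]
7.1 [596.97275774  81.22934425 216.55674489] 0.11223550906498071 [ 0.34091024  0.40134262 -2.23597441] [-0.02292041 -0.10751278  0.00821824]
```

View pics/n3.png

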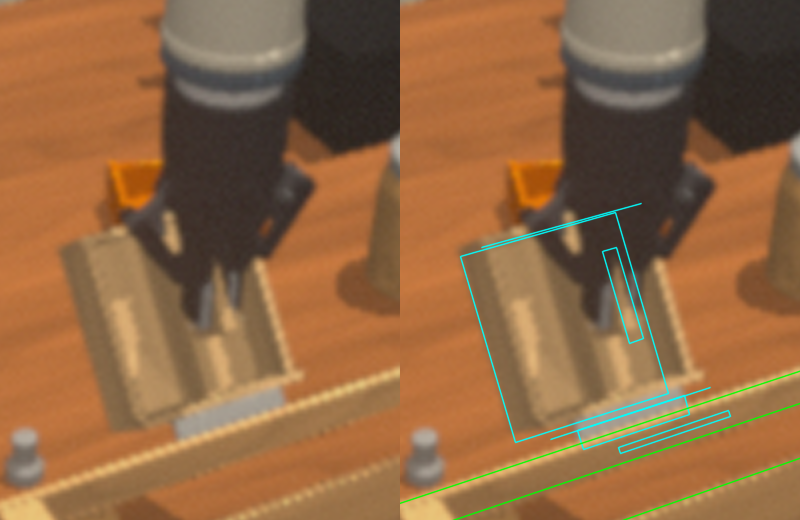

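Run:
```python
from rig import r
s=r.sense();print(s['clock'],s['eef_pos'],s['qvel'],s['qpos'])
```

```text
7.1 [596.97275774  81.22934425 216.55674489] [ 0.00014174  0.00143256  0.00798898  0.00060374 -0.00127279 -0.0019675 ] [ 1.32760320e-01  3.31017910e-01  1.70011669e+00 -2.32785766e-05
  1.10759743e+00 -1.43782227e+00]
```

Call:
{"api": "move_arm", "payload": {
  "targets": [-1,-0.5,0,0.2,0,-1,-1.7,0,0.2,0,-1,-2.9,0,0.2,0,-1,-3.5,0,0.2,0,-1,-3.5,0,0.2,0]
}}

```text
clock: 7.6
eef_pos: [632.1, 81.0, 212.5]
tcp_rot: [-3.142, 0.0, 3.141]
contact_force: [-0.3, 0.5, -2.2]
opening: 0.108
```

```bash
python3 fit.py; python3 look.py n4 0 0 18 0 49 240 100
```

```text
7.65 [631.32606492  81.01704581 212.40772054]
tray_grip 0.89 [ 662.6 -261.8   73.4] [178.  278.8]
tray_grip 0.8 [231.9 283.2  73. ] [285.9 140.6]
tray_grip 0.71 [627.6  82.3 232.2] [298.3 181.5]
tray_lip 0.97 [663.8  79.5 165. ] [302.6 210.5]
tray_lip 0.71 [ 685.8 -328.9   56.5] [154.9 299.8]
tray_lip 0.69 [303.7 261.8  52.3] [290.5 157.1]
pred at 50 [[298.58440537 183.00501365]
 [303.22211086 211.88103907]]
7.8 [630.51842285  81.06089219 212.59490442] 0.11556338889980809 [ 0.11644769 -0.04670812 -3.45737016] [ 0.01190101 -0.0566522  -0.03431755]
```

View pics/n4.png

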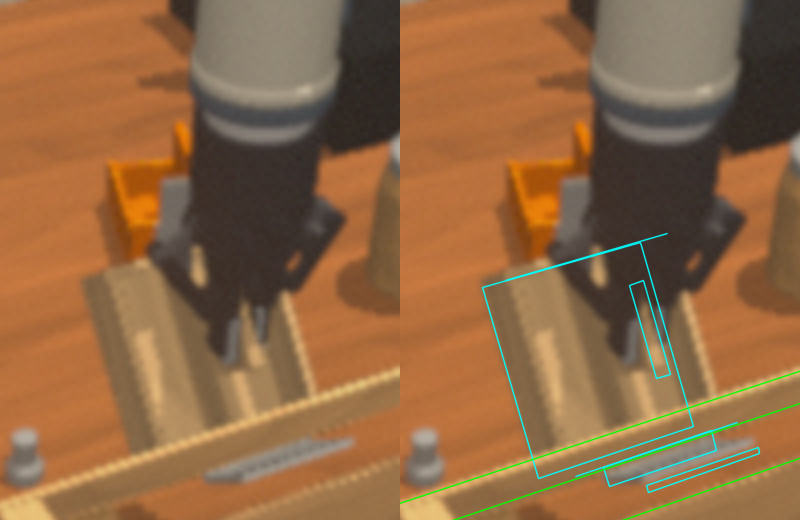

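The lip tip shows through the slot under the top slat (crop about (280,460)) with no contact. I feed it further in.

Call:
{"api": "move_arm", "payload": {
  "targets": [-1,-1,0,0,0,-1,-2,0,0,0,-1,-3,0,0,0,-1,-3.1,0,0,0,-1,-3.1,0,0,0]
}}

```text
clock: 8.3
eef_pos: [662.2, 81.0, 212.5]
tcp_rot: [-3.142, -0.0, 3.141]
contact_force: [0.0, 0.1, -2.9]
opening: 0.11
```

```bash
python3 fit.py; python3 look.py n5 0 0 18 0 49 240 100
```

```text
8.35 [661.7787477   81.04520702 212.46424395]
tray_grip 0.89 [231.5 283.8  71.1] [286.  140.9]
tray_grip 0.85 [ 659.5 -262.    73. ] [177.5 278. ]
tray_grip 0.64 [656.4  81.  231. ] [303.9 188.5]
tray_lip 0.71 [302.  262.5  53.8] [290.4 156.5]
tray_lip 0.68 [691.3  80.5 162.7] [308.6 217.7]
tray_lip 0.62 [ 685.6 -329.5   54.6] [154.7 300.3]
pred at 50 [[305.01690357 189.89876433]
 [309.6076685  219.21475039]]
8.5 [661.61409689  81.09728356 212.79098558] 0.11076684697449024 [ 0.08814308 -0.02565423 -2.97683162] [ 0.0165938  -0.09027124  0.03940833]
```

View pics/n5.png

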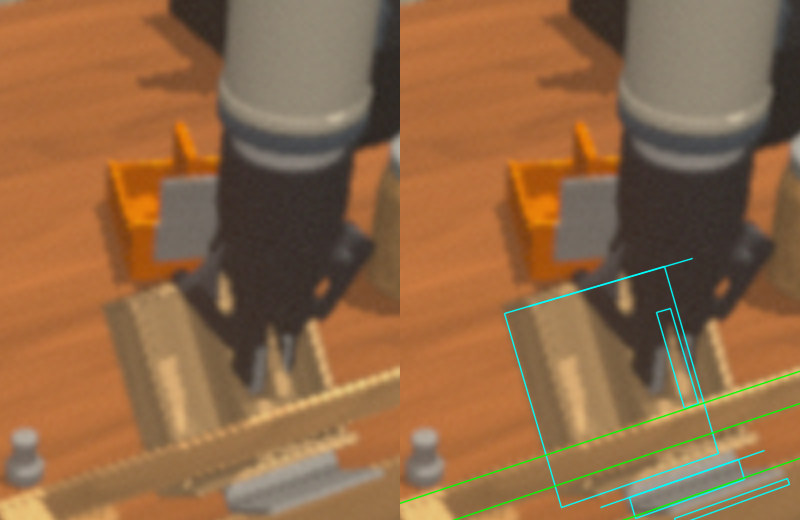

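The lip is through: the back wall top and tongue are visible in the slot, with the plate behind the slats. Now I swing the front down on an arc about the lower slat's edge, stopping halfway to check.

Call:
{"api": "move_arm", "payload": {
  "targets": [-1,0,0,0.4,0,-1,0,0,0.75,0,-1,0.5,0,1.2,0,-1,1.0,0,1.6,0,-1,1.5,0,2.15,0,-1,1.95,0,2.7,0,-1,2.35,0,3.3,0,-1,2.35,0,3.3,0]
}}

```text
clock: 9.3
eef_pos: [637.3, 81.2, 179.8]
tcp_rot: [3.142, -0.001, 3.142]
contact_force: [-1.4, -0.3, -1.8]
opening: 0.113
```

```bash
python3 fit.py; python3 look.py n6 0 0 18 0 25 240 100
```

```text
9.35 [637.9626303   81.15052794 179.86256731]
tray_grip 0.97 [231.4 283.6  73. ] [286.  140.5]
tray_grip 0.76 [627.9  86.4 197.8] [298.7 191.7]
tray_lip 0.93 [ 685.5 -330.    57.8] [154.3 299.5]
tray_lip 0.84 [304.5 263.1  52.2] [290.9 157.2]
tray_lip 0.83 [694.1  79.  152.3] [308.3 221.6]
tray_lip 0.67 [699.4  82.  170.1] [311.2 217.3]
pred at 50 [[298.9625336  194.55174644]
 [303.51027762 222.76921232]]
9.5 [638.62367     81.08364194 179.67981961] 0.11677977022008401 [ 0.44438291 -0.34027725 -3.22851586] [-0.01192006 -0.05797082 -0.01530573]
```

View pics/n6.png

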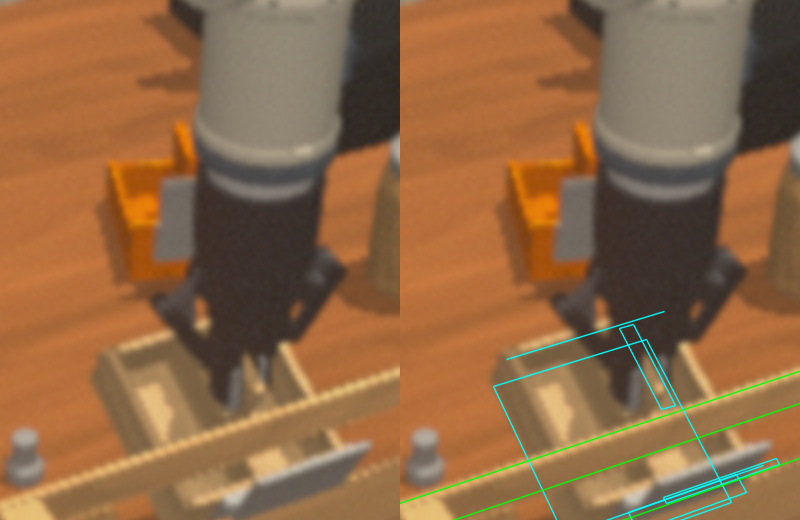

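Run:
```python
from h import *
p=r.grab_frame('scene')
im=cv2.resize(p['img'][175:240,255:345],None,fx=8,fy=8,interpolation=cv2.INTER_CUBIC)
for i in range(0,90,10): cv2.putText(im,str(255+i),(i*8,10),0,.35,(255,255,255),1)
for i in range(0,65,10): cv2.putText(im,str(175+i),(0,i*8+10),0,.35,(255,255,255),1)
cv2.imwrite('pics/z6.png',im)
```

```text
(no output)
```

View pics/z6.png

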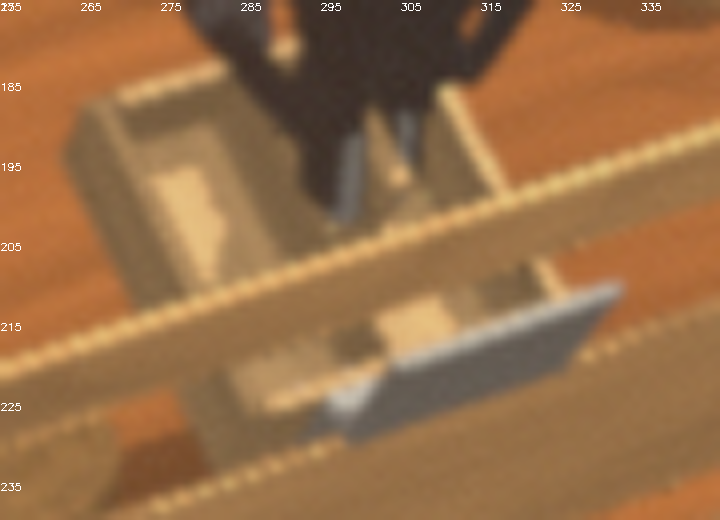

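```bash
cat > fit2.py <<'E'
from h import *
from scipy.optimize import least_squares
def fit(p,e,P,Q,x0):
    P=np.array(P,float);Q=np.array(Q,float)
    f=lambda v:(proj(p,T(e+np.array([v[0],v[1],18+v[2]]),0,P,np.deg2rad(v[3])))-Q).ravel()
    s=least_squares(f,x0,loss='soft_l1'); print('dx dy dz tilt',s.x.round(1),'res',s.fun.round(1))
    g=e+np.array([s.x[0],s.x[1],18+s.x[2]]); print('root',T(g,0,[(75,0,-19)],np.deg2rad(s.x[3])).round(1))
E
python3 - <<'E'
from fit2 import *
p=r.grab_frame('scene');e=r.sense()['eef_pos'];print(e,r.sense()['clock'])
P=[(92,-40,37),(92,40,37),(92,-40,-19),(-55,-60,-75),(-55,-60,-27)]
Q=[(303.9,220.1),(332.2,210.5),(297.6,229.8),(262.6,193.9),(265.1,187.2)]
fit(p,e,P,Q,[0,0,0,25])
E
```

```text
[638.62811115  81.05074648 179.65354201] 9.6
dx dy dz tilt [-20.9   7.7  -7.9  22.4] res [ 0.1  0.  -0.4  0.   0.1  0.1 -0.5  0.8  0.6 -1.4]
root [[679.8  88.7 143.6]]
```

The fit gives a tilt of about 22°, with the lip root near (693,152), so the tray slid a few mm back in the grip. I continue the swing with a small extra x.

Call:
{"api": "move_arm", "payload": {
  "targets": [-1,0.25,0,0.6,0,-1,0.5,0,1.2,0,-1,0.7,0,1.8,0,-1,0.8,0,2.4,0,-1,0.8,0,2.9,0,-1,0.8,0,3.3,0,-1,0.8,0,3.3,0]
}}

```text
clock: 10.3
eef_pos: [629.3, 80.9, 146.3]
tcp_rot: [-3.141, -0.003, -3.141]
contact_force: [-5.1, -1.0, 2.9]
opening: 0.114
```

```bash
python3 fit.py; python3 look.py n7 0 0 18 0 0 240 100;python3 - <<'E'
from h import *
p=r.grab_frame('scene')
im=cv2.resize(p['img'][175:245,255:345],None,fx=8,fy=8,interpolation=cv2.INTER_CUBIC)
cv2.imwrite('pics/z7.png',im)
E
```

```text
10.35 [629.30639781  80.83630245 146.28546619]
tray_grip 0.84 [231.5 284.7  72.8] [286.2 140.5]
tray_grip 0.79 [620.   82.6 161.2] [294.8 201.2]
tray_grip 0.74 [ 659.3 -258.8   73.5] [178.7 277.3]
tray_lip 0.89 [304.5 261.5  52.6] [290.5 157.2]
tray_lip 0.72 [ 687.6 -330.    54. ] [154.8 301.2]
tray_lip 0.7 [695.9  78.7 144.7] [308.3 224.3]
pred at 50 [[296.1052151  202.61293062]
 [300.58806307 229.97957135]]
10.5 [629.31712528  80.84304261 146.30623124] 0.11243253818120354 [-5.86135422 -0.79057704  5.22629968] [-0.13296478  0.73036115  0.16259721]
```

View pics/n7.png

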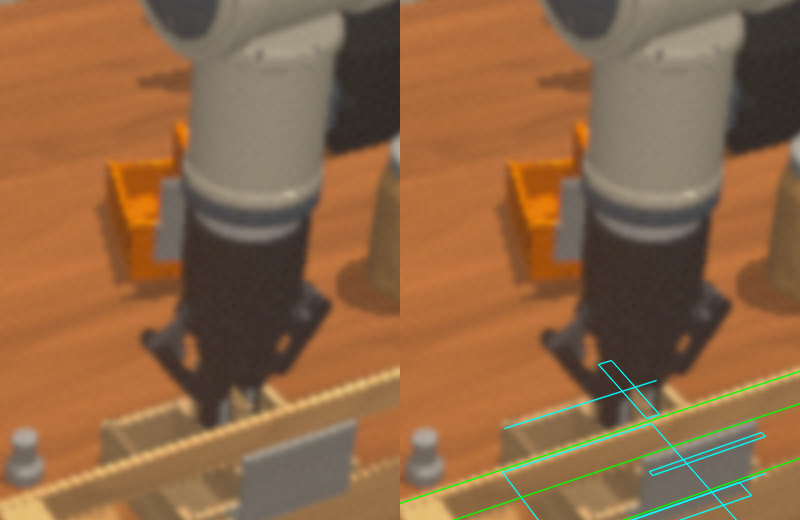

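View pics/z7.png

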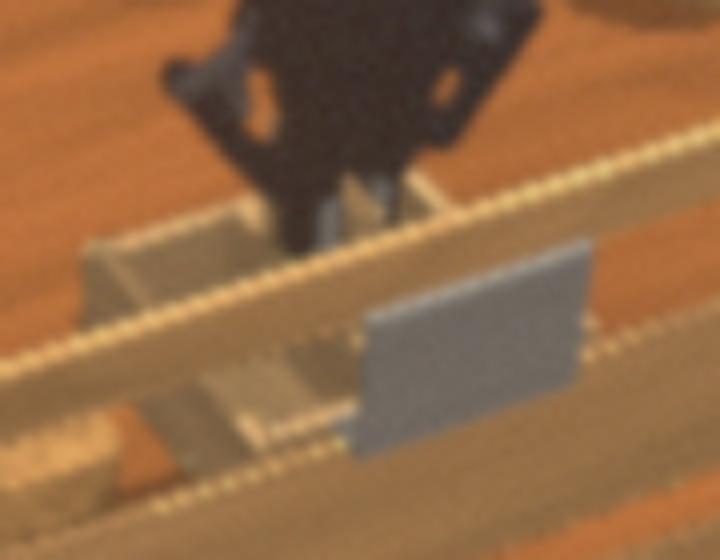

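The tray is now about level, with the lip plate standing up behind the top slat (zoom (365-590, 245-450)) and light back contact (Fx about -6 N). I release and wait.

Call:
{"api": "move_arm", "payload": {
  "targets": [-0.6,0,0,0,0,-0.4,0,0,0,0,0,0,0,0,0,1,0,0,0,0,1,0,0,0,0,1,0,0,0,0,1,0,0,0,0,1,0,0,0,0]
}}

```text
clock: 11.35
eef_pos: [630.4, 81.1, 146.8]
tcp_rot: [3.142, 0.0, 3.141]
contact_force: [0.2, 0.3, -0.5]
opening: 1.0
```

```bash
python3 fit.py; python3 look.py n8 0 0 18 0 0 240 100;python3 - <<'E'
from h import *
p=r.grab_frame('scene')
im=cv2.resize(p['img'][175:245,255:345],None,fx=8,fy=8,interpolation=cv2.INTER_CUBIC)
cv2.imwrite('pics/z8.png',im)
E
```

```text
11.4 [630.42665974  81.08380806 146.78600585]
tray_grip 0.96 [620.6  83.1 161.9] [295.1 201.1]
tray_grip 0.63 [230.6 283.2  75.9] [285.8 139.7]
tray_grip 0.61 [ 659.  -260.6   75.6] [177.9 277. ]
tray_lip 0.96 [696.4  78.1 145.6] [308.2 224.2]
tray_lip 0.8 [302.6 261.4  52. ] [290.2 157.1]
tray_lip 0.71 [ 686.8 -328.9   52.9] [155.2 301.1]
pred at 50 [[296.4224285  202.69380462]
 [300.90305771 230.0835959 ]]
11.55 [630.41845712  81.10724085 146.77638949] 0.9946706865779401 [-0.55303699 -0.82291106 -0.30928415] [0.01879043 0.01058658 0.01129086]
```

View pics/n8.png

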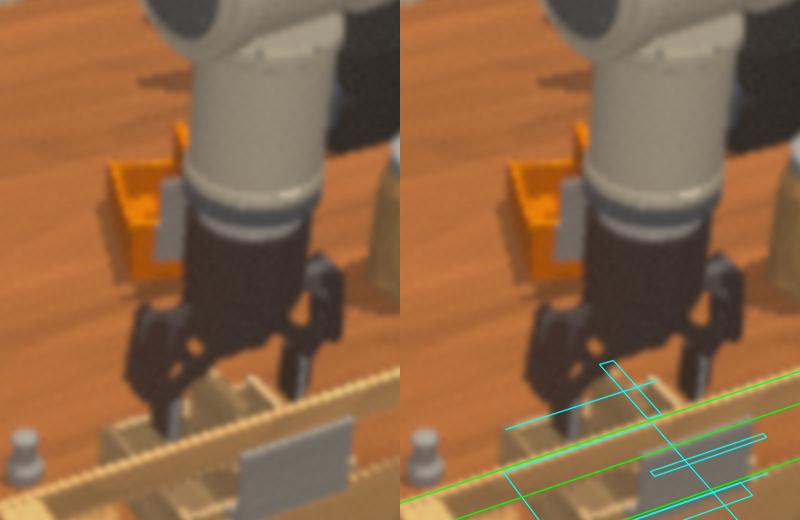

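View pics/z8.png

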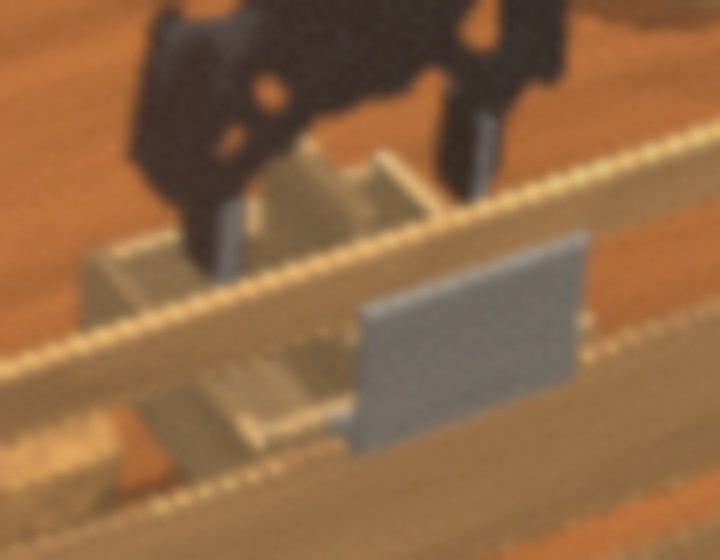

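Released; the tray stays hung. I retreat straight up, then back.

Call:
{"api": "move_arm", "payload": {
  "targets": [1,0,0,-2,0,1,0,0,-5,0,1,0,0,-9,0,1,0,0,-13,0,1,4,0,-16,0,1,9,8,-16,0,1,14,16,-16,0,1,18,24,-16,0,1,18,24,-16,0,1,18,24,-16,0]
}}

```text
clock: 12.6
eef_pos: [462.9, 298.2, 307.1]
tcp_rot: [3.141, 0.001, 3.141]
contact_force: [0.2, 0.7, -0.3]
opening: 1.003
```

```bash
python3 fit.py
python3 - <<'E'
from h import *
s=r.sense();print(s['clock'],s['eef_pos'],s['contact_force'])
for t in ('scene','top'):
  p=r.grab_frame(t)
  if t=='top':
    for d in r.mark_of(p,'tray_grip')+r.mark_of(p,'tray_lip')+r.mark_of(p,'plain_grip'): print(round(d['conf'],2),np.round(d['position'],1))
  a,b=(235,165) if t=='scene' else (170,70)
  im=draw(p,TRAY,(624,81,164),0,0,sc=5); im=draw(p,DISP,(699,81,170),0,im=im,sc=5,col=(0,255,0))
  raw=cv2.resize(p['img'],None,fx=5,fy=5,interpolation=cv2.INTER_CUBIC)
  cv2.imwrite('pics/f_%s.png'%t,np.hstack([q[b*5:b*5+500,a*5:a*5+400] for q in (raw,im)]))
E
```

```text
12.65 [459.44747107 303.95341537 307.0608627 ]
tray_grip 0.97 [ 661.8 -260.5   73.3] [178.4 278.4]
tray_grip 0.93 [229.3 278.6  72.2] [284.4 140.7]
tray_grip 0.91 [618.6  82.7 159. ] [294.5 201.5]
tray_lip 0.96 [697.3  79.8 145.2] [309.  224.4]
tray_lip 0.65 [304.1 265.7  55.1] [291.6 156.3]
tray_lip 0.55 [ 684.5 -325.9   54.3] [156.1 299.5]
tray_lip 0.17 [697.5  83.  168.7] [311.  217.2]
pred at 50 [[337.30829021 102.25660804]
 [340.8786289  129.07455048]]
12.75 [462.60365134 299.05303127 306.92350736] [-0.9148778  -0.70943626 -0.04257521]
0.97 [615.6  79.7 159.3]
0.91 [226.  283.5  76. ]
0.65 [ 660. -256.   74.]
0.69 [299.8 260.8  53.6]
0.69 [ 688.9 -331.2   54.6]
```

View pics/f_scene.png

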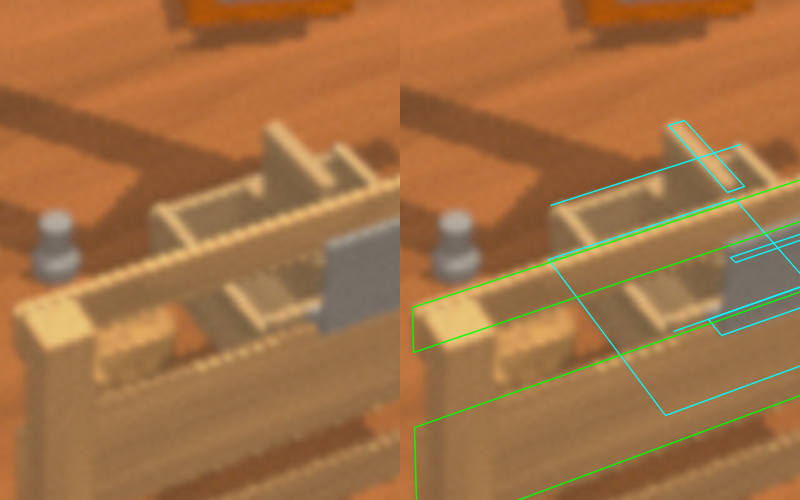

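View pics/f_top.png

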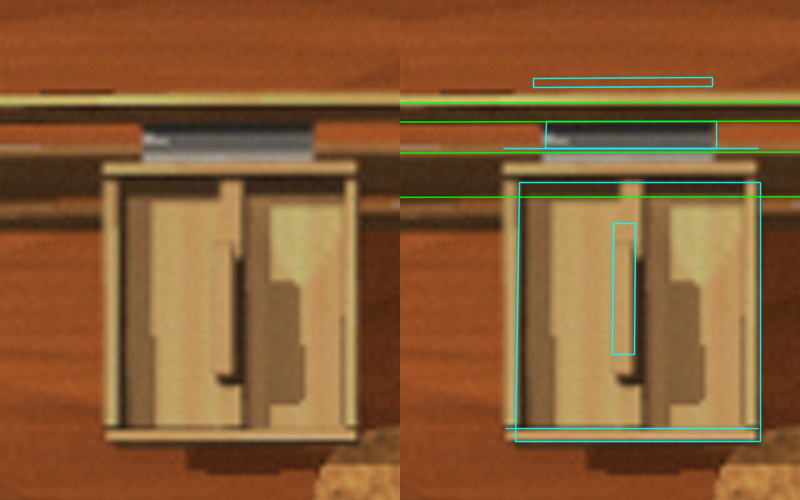

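The tray hangs sagging slightly front-down, and the networks give about -4°, the stated limit. I'll check it against the predicted natural hang: -3.8°, with the plate on the top slat's back and the bottom edge on the lower slat.

Run:
```python
from h import *
t=np.deg2rad(-3.8)
off=T((0,0,0),0,[(75,0,-19)],t)[0]; g=np.array([695.3,83.5,145.])-off; print(g)
out=[]
for n,(a,b) in (('scene',(262,165)),('top',(175,80))):
  p=r.grab_frame(n)
  im=draw(p,TRAY,g,0,t,sc=5); im=draw(p,DISP,(699,81,170),0,im=im,sc=5,col=(0,255,0))
  out.append(im[b*5:b*5+450,a*5:a*5+400])
  for k in ('tray_grip','tray_lip'):
    for d in r.mark_of(p,k):
      if abs(d['position'][1]-81)<30: print(n,k,round(d['conf'],2),np.round(d['position'],1))
cv2.imwrite('pics/g.png',np.hstack(out))
cv2.imwrite('pics/gs.png',r.grab_frame('scene')['img'])
print(r.sense()['clock'])
```

```text
[619.20568577  83.5        158.98768537]
scene tray_grip 0.73 [619.7  84.3 156.4]
top tray_grip 0.63 [616.5  79.6 159.4]
top tray_lip 0.94 [694.3  79.8 144.8]
13.35
```

View pics/g.png

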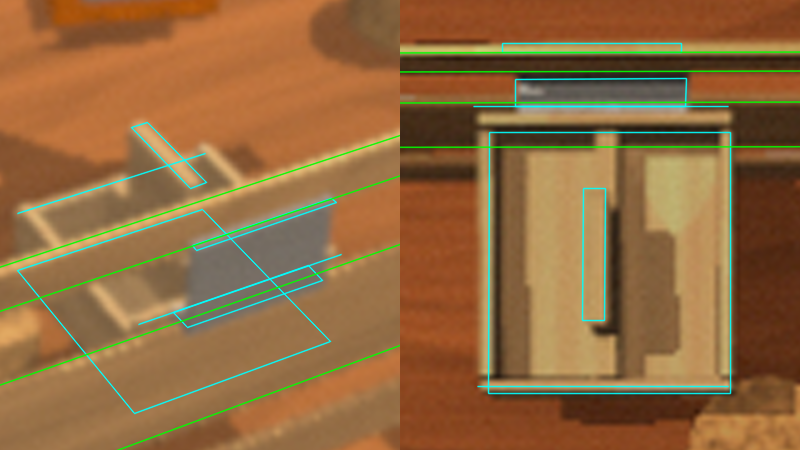

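View pics/gs.png

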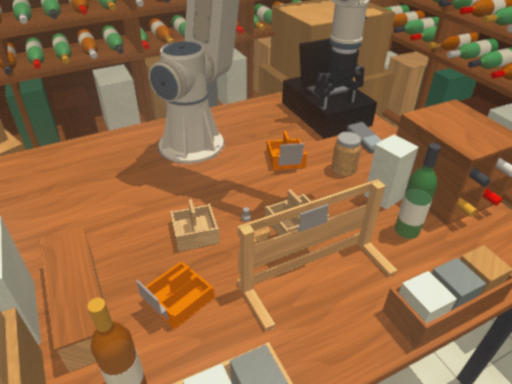

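The natural-hang overlay fits both views to about 2 mm. The tray is unchanged between pictures, the plain tray hasn't moved, and the arm is clear. I hand it in.

```bash
python3 -c "
from rig import r
print(r.sense()['clock']); print(r.sign_off())"
```

```text
13.35
the job is handed in; nothing more can be done
None
```

The timber tray with the steel lip is hanging on the slatted display near the middle (y about 80–84 mm). I handed the job in at 13.35 s, with the arm clear.

**How it went:** The tool can't pitch, so I gripped the tray by its plate and tilted it front-up to about 49° by pushing its low back edge against the top slat. I fed the lip through the slot without contact, swung the front down on an arc about the lower slat's edge, released it and backed away. During the swing the tray slid several mm in the grip, and I corrected for that. Forces shown after each move stayed below about 10 N.

**Last checks:**
- **Hang:** the lip plate stands up behind the top slat, and the lip root is at about z 145 on the lower slat's upper edge, as it should be. Between pictures after release the tray did not move beyond measurement noise.
- **Level:** it sags front-down by about 4°, against the stated limit of 4°. One scene-camera network reading was 4.3°. The overlay of the natural 3.8° hang fits both views to about 2 mm.
- **Back against the display:** the bottom of the back should rest on the lower slat, as it does in that 3.8° hang. The top of the back stands roughly 4–6 mm off, so it is not fully flush, and I could not see the bottom contact directly.
- **Plain tray:** it looks unmoved in the last picture. A network reading taken earlier in the run matched its start position to within 3–4 mm.

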